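# Ready the jars and hold the delivery box open

## Robot

A 6-joint arm with a two-finger parallel gripper is mounted at the origin on the work surface. World frame = base frame: x ahead of the robot, y to its left, z up, the work surface at z = 0. Lengths are in m, angles in degrees, forces in N, time in s.
With the tool pointing down it reaches from about 0.375 to 0.75 m from the base axis. Payload 9 kg.
Tool frame: the origin (TCP) lies where the fingers leave the gripper's body, on its centre line; the fingertips stand 73 mm ahead of it and the grasp point (between the pads) lies 54 mm ahead of it (robot.tip_reach is the distance from the TCP to the fingertips, in m); z points along the fingers, y is the direction in which the jaws open and shut (so a half turn about z gives the same grasp; the last joint's range is limited). The gripper opens to 85 mm and grips with 20 to 120 N. Pads are 22 mm wide; open, the fingers measure 114 mm over their backs; the gripper's body (76 mm by 85 mm) begins 54 mm behind the grasp point. The pads swing forward as they close: fully open they stand 13 mm farther back than shut.
Start: joints at [-81.916, 5.964, 5.575, 89.605, 0, 77.527], TCP at [0.211, -0.562, 0.304] pointing down, gripper open.
Joint ranges: [-171.21, 171.21], [-48.23, 106.86], [-62.78, 66.21], [-105.2, 120.99], [-86.42, 89.51], [-180, 180]. Speed limits (degrees/s): [127.2, 127.2, 147.25, 180, 180, 180].

## Interface

Orientations are given as [roll, pitch, yaw] about the fixed x, y, z axes, in that order (R = Rz(yaw) Ry(pitch) Rx(roll)).
In Python, from plant import robot gives the robot as it stands. Calls block until the motion is done:
- robot.move_pose(position, orientation): joint-space move of the TCP to a pose.
- robot.line_to(position, vel=0.15, rotation=None, guard=None): straight line of the TCP; rotation=None keeps the orientation; vel is the mean speed in m/s. With guard (N) it stops when the force on the tool has changed by that much, and returns True; else False.
- robot.goto_joints(angles): joint-space move.
- robot.set_gripper(opening): finger opening in m; the grip force is fixed at half the most; returns when the fingers have stopped.
- robot.pause(seconds).
- robot.ik(position, orientation): joint angles nearest the present ones, or None.
- robot.observe(): the state.
- robot.grab_frame(name): name is "scene" or "top" or "wrist"; returns the picture (480x640x3 uint8, blue, green, red); there is no depth.
- robot.get_calibration(name): a dict with "vertical_fov" (degrees; the focal length in pixels is half the picture's height over the tangent of half this angle, whatever the lens; pixels are square), "cx", "cy" (the principal point, pixels), "rvec" (rotation vector, rad) and "tvec" (3), from world to camera coordinates, as OpenCV has them. Camera axes: x right, y down, z forward; pixel columns grow to the right and rows downward; lengths in m; the calibration is good to about 2 mm. A picture is of the moment at which its call begins: read the wrist's pose just before it. get_calibration takes no time and is no camera call; for the wrist camera it gives the pose at the moment of the call.
A pose or a line that the arm cannot do raises robot.IKError and nothing moves.
- robot.job_done(): hands the job in, once; it reports no verdict.
The state is a dict: "time": time; "q": joint angles; "qvel": joint speeds; "joint_torque": joint torques, N m; "tool_pos": TCP position; "tcp_rot": TCP orientation; "ft_force": force on the tool from outside, world axes, zero at the start; "torque": the same for the moment, N m; "gripper_width": finger opening in m.
Only numpy, scipy, OpenCV 4.12 (cv2) and the standard library are available. Lean on these libraries where they do the work, as an engineer would, in place of code of your own. Each camera call takes 0.05 s, during which the arm holds its last target.

## Task

Stand the two amber medicine jars upright in the carrier block, the large jar in the wide well and the small one in the narrow well, right down on the bottom. Then raise the grey delivery box's lid (it has a lift bar in front) to 50 degrees open and finish there, still holding it steady, so that a colleague can load the carrier; the lid falls shut if you let go. Leave the stapler, pen tray and clock alone.

Things in the scene. Friction and masses are not known exactly. Their poses are not given: they have to be found in the camera images.
- large_jar_centre (a point): Large jar: a closed upright amber cylinder with a paper band and a white cap of the same diameter, 44 mm across and 84 mm tall, 75 to 155 g, loose on the desk in front of the carrier. The point is its centre, 42 mm above its base; z along its axis.
- small_jar_centre (a point): Small jar: the same look, 32 mm across and 76 mm tall, 40 to 85 g, loose on the desk in front of the carrier. The point is its centre, 38 mm above its base; z along its axis.
- wide_well (a point): Mouth centre of the wide round well (48 mm across, 22 mm deep, blind) in the carrier: a grey block 90 mm (x) by 190 mm (y) by 28 mm tall, fixed on the desk, which may stand left or right of the delivery box. The mouth is flush with the block's top, 28 mm above the desk; the well's floor is 6 mm above the desk. Axes as the block: x across it, y along it towards the wide-well end, z up.
- narrow_well (a point): Mouth centre of the narrow round well (36 mm across, 22 mm deep, blind) in the same carrier, 90 mm from the wide one along the block's -y. Same axes.
- box: Delivery box: grey open-topped box 180 mm (x) by 260 mm (y) by 120 mm tall, fixed on the desk and empty, with a flat lid 8 mm thick and 0.28 to 0.49 kg on top. Origin at the centre of its underside; its x points from the front (lift bar side, towards the robot) to the hinge side, y along the hinge, z up.
- lid_hinge (a point): Centre of the lid's hinge line: on the box's far (+x) top rim, 120 mm above the desk; the hinge runs along the box's y. Does not move.
- lid_bar (a point): Centre of the lid's lift bar: a round steel bar 12 mm thick, parallel to the hinge, carried 45 mm in front of the lid's front edge by two arms 104 mm apart (96 mm free bar between them, 38 mm free gap between bar and lid edge, nothing under it but the desk). 225 mm from the hinge line, 4 mm above the hinge's level when shut (124 mm above the desk). It turns with the lid: axes as the box's when shut.
- lid (a joint): Lid angle in rad: 0 shut, grows as the front bar rises, about the hinge (50 degrees = 0.873; stop at 1.8). No spring, almost no friction: it falls shut from any angle short of upright unless held.
- stapler: Black stapler, 130 x 34 x 45 mm, loose on the desk to the right; origin under its centre. Leave alone.
- pen_tray: Steel pen tray, 70 x 200 x 18 mm, loose on the desk to the left; origin under its centre. Leave alone.
- clock: White desk clock, 35 x 110 x 85 mm, loose, standing on the desk to the right; origin under its centre. Leave alone.
Mind the look-alikes: they are no part of the job. Leave any red or yellow look-alike of the part that bears large_jar_centre alone.

How it is judged:
By the outcome, as a careful person would: the job done as asked, in the order asked, and still so for the second after the job is handed in, while the arm keeps its last pose, push and grip.
It also fails if it takes over 72 s, if anything falls off the work surface, if the arm or the gripper's body presses on something with over 40 N, if the wrist force passes 120 N, or if a joint passes its speed limit or range.

## Working session

There is one attempt and no reset: what is moved stays moved. The work goes in short steps, each a Python script; the robot and the scene stay as the last script left them, time stands still between calls to the robot, and variables do not carry over. Pictures are saved under pics/ and viewed, and the job is handed in when it is done.

```bash
ls; mkdir -p pics; python3 - <<'E'
from plant import robot
import cv2
for n in("scene","top","wrist"):
    c=robot.get_calibration(n);print(n,c)
    cv2.imwrite(f"pics/{n}0.png",robot.grab_frame(n))
o=robot.observe();print(o)
E
```

```text
pics
scene {'vertical_fov': 46.39187148354474, 'cx': 311.224698661808, 'cy': 240.8797012944181, 'rvec': array([ 1.40754034,  1.96725231, -0.96427913]), 'tvec': array([ 0.16608974, -0.22202283,  1.90843115])}
top {'vertical_fov': 45.244397448713194, 'cx': 317.97913243298973, 'cy': 245.35463148342743, 'rvec': array([ 2.18072648, -2.19122349,  0.06041893]), 'tvec': array([0.00527346, 0.54912916, 1.61078936])}
wrist {'vertical_fov': 62.967584934252436, 'cx': 322.92563128207394, 'cy': 248.08950978425594, 'rvec': array([-2.38199649,  1.64979077,  0.23873471]), 'tvec': array([-0.60044053, -0.03596764,  0.38013579])}
{'time': 0.15, 'q': array([-8.19152551e+01,  5.99327303e+00,  5.53898371e+00,  8.96068992e+01,
        7.63839918e-04,  7.75267564e+01]), 'qvel': array([ 0.01150485, -0.08569785,  0.10490373,  0.11785237,  0.09905039,
        0.00154747]), 'joint_torque': array([ 2.62156158e-03, -5.57357275e+01,  5.04006386e+01,  1.26367458e-02,
       -3.38024502e-04,  2.64586070e-06]), 'tool_pos': array([ 0.21067876, -0.56159774,  0.30329147]), 'tcp_rot': array([-1.79940421e+02, -1.39615272e-02,  2.05579808e+01]), 'ft_force': array([0.23282504, 0.38536668, 0.77053323]), 'torque': array([-0.02424735,  0.0382671 ,  0.02599872]), 'gripper_width': 0.08570743740499191}
```

View pics/scene0.png

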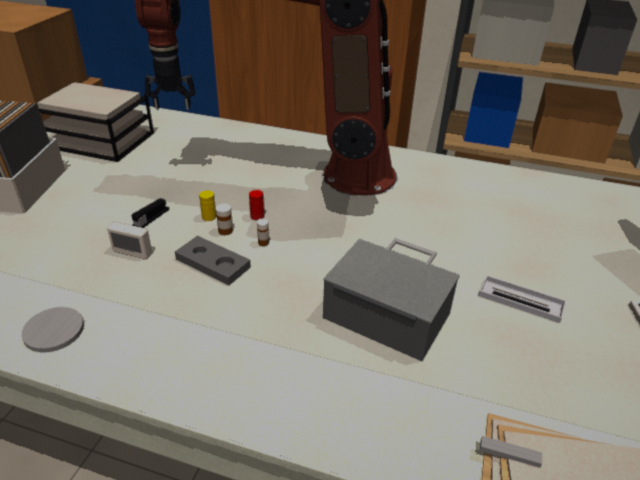

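View pics/top0.png

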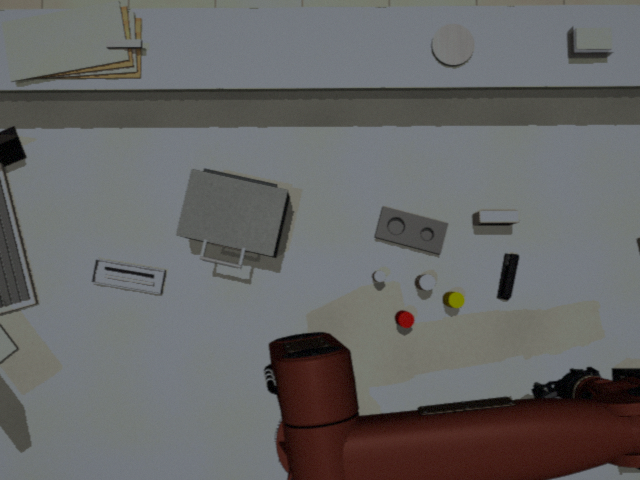

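The scene picture shows the carrier at about (212,260), box at (390,295), and the bar at (412,250). In the top picture the carrier is at (411,231), the box at (233,213), and the bar at (232,272).

Things that could be taken for the jars:

| Item | Scene pixel | Top pixel |
|---|---|---|
| Yellow cylinder | (208,205) | (455,300) |
| Red cylinder | (257,205) | (405,320) |
| Amber with white cap, larger (my choice for the large jar) | (224,219) | (427,282) |
| Amber with white cap, smaller (my choice for the small jar) | (263,232) | (380,276) |

Next I'll check this in a close crop.

```bash
cat > h.py <<'E'
import numpy as np,cv2
from plant import robot
def cam(n):
    c=robot.get_calibration(n);f=240/np.tan(np.radians(c["vertical_fov"]/2))
    K=np.array([[f,0,c["cx"]],[0,f,c["cy"]],[0,0,1.]])
    R=cv2.Rodrigues(np.array(c["rvec"]))[0];t=np.array(c["tvec"]).reshape(3)
    return K,R,t
def ray(C,uv):
    K,R,t=C;d=R.T@np.linalg.inv(K)@np.array([uv[0],uv[1],1.]);return -R.T@t,d/np.linalg.norm(d)
def plane(C,uv,z):
    o,d=ray(C,uv);return o+d*(z-o[2])/d[2]
def proj(C,P):
    K,R,t=C;p=K@(R@np.asarray(P,float)+t);return p[:2]/p[2]
def tri(views):
    A=np.zeros((3,3));b=np.zeros(3);L=[]
    for C,uv in views:
        o,d=ray(C,uv);M=np.eye(3)-np.outer(d,d);A+=M;b+=M@o;L.append((M,o))
    p=np.linalg.solve(A,b);return p,[1e3*np.linalg.norm(M@(p-o)) for M,o in L]
E
python3 - <<'E'
from h import *
s=cv2.imread("pics/scene0.png");t=cv2.imread("pics/top0.png")
a=cv2.resize(s[180:290,160:300],(760,597),interpolation=cv2.INTER_CUBIC)
cv2.imwrite("pics/c1.png",a)
cv2.imwrite("pics/c2.png",cv2.resize(t[160:340,340:540],(800,720),interpolation=cv2.INTER_CUBIC)[:600])
cv2.imwrite("pics/c3.png",cv2.resize(t[160:290,165:305],(646,600),interpolation=cv2.INTER_CUBIC))
T=cam("top");S=cam("scene")
print("cam pos",-T[1].T@T[2],-S[1].T@S[2])
for n,uv,z in[("large",(427,282),.084),("small",(380,276),.076),("wide",(397,226),.028),("narrow",(427,234),.028),("red",(405,320),.08),("yel",(455,300),.08),("bar",(232,272),.124)]:print(n,plane(T,uv,z).round(3))
for n,a,b in[("large",(427,282),(224,208.5)),("small",(380,276),(263,223)),("bar",(232,272),(412,252))]:print(n,tri([(T,a),(S,b)]))
E
```

```text
cam pos [ 0.44715104 -0.00918217  1.64200628] [1.62719639 0.35155734 0.97346224]
large [ 0.444 -0.291  0.084]
small [ 0.461 -0.166  0.076]
wide [ 0.602 -0.22   0.028]
narrow [ 0.579 -0.304  0.028]
red [ 0.343 -0.231  0.08 ]
yel [ 0.396 -0.367  0.08 ]
bar [0.473 0.229 0.124]
large (array([ 0.44413624, -0.29102152,  0.0807659 ]), [np.float64(0.933609219519444), np.float64(0.9336092195193957)])
small (array([ 0.46096042, -0.1650882 ,  0.07140134]), [np.float64(1.1225593612670282), np.float64(1.1225593612671503)])
bar (array([0.47211406, 0.24410817, 0.08443075]), [np.float64(9.119195370330116), np.float64(9.119195370330122)])
```

View pics/c1.png

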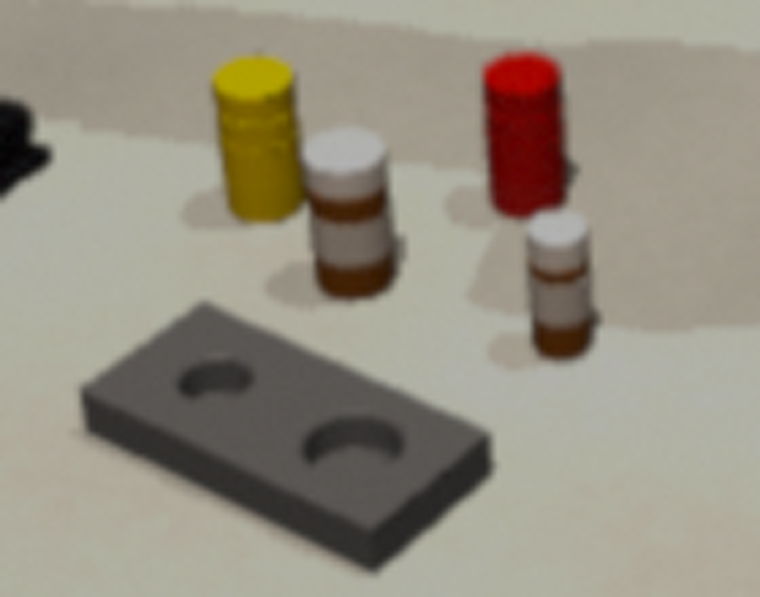

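View pics/c2.png

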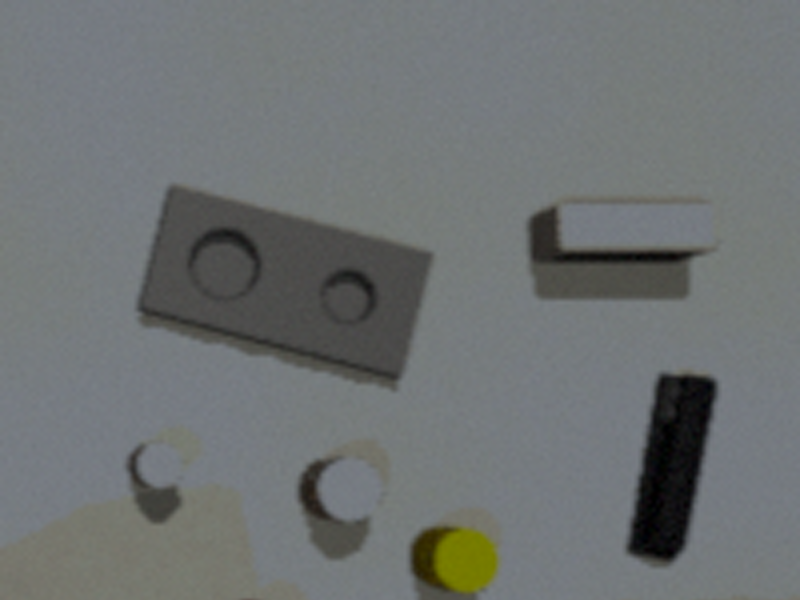

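View pics/c3.png

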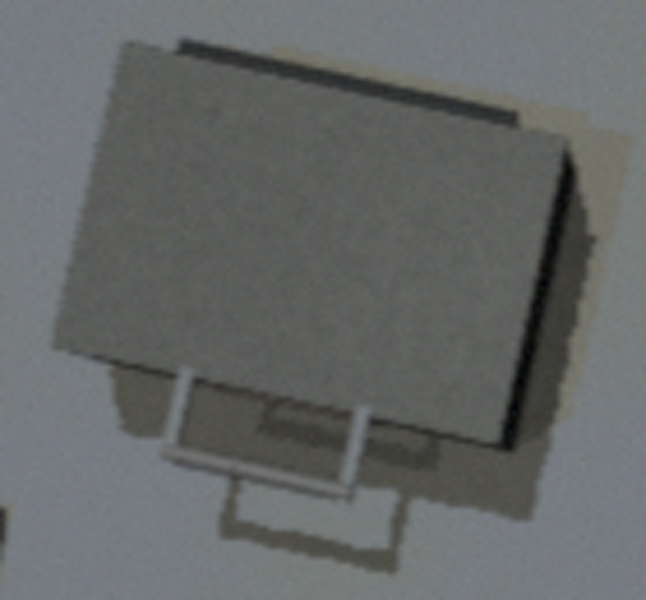

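View pics/wrist0.png

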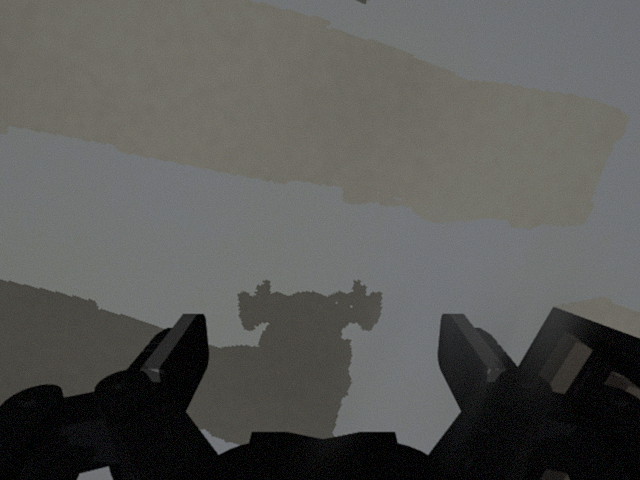

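The crop confirms it: large amber jar at scene (224,219) next to the yellow one, small amber jar at (263,232), wide well at the +y end. My earlier top-view "bar" pixel was its shadow. The real bar runs from (202,258) to (241,267). Next I'll look with the wrist camera from above the jars.

```bash
python3 - <<'E'
from h import *
from scipy.spatial.transform import Rotation as Ro
W=cam("wrist");o=robot.observe()
Rt=Ro.from_euler("xyz",o["tcp_rot"],degrees=True).as_matrix()
cp=-W[1].T@W[2]
tc=Rt.T@(cp-o["tool_pos"]);Rc=Rt.T@W[1].T
print("cam in tcp",tc.round(4),"\n",Rc.round(3))
T=cam("top")
a=plane(T,(202,258.2),.124);b=plane(T,(240.9,266.6),.124);print("bar",a,b,(a+b)/2,np.linalg.norm(a-b))
# plan view poses
for p,yaw in[((.46,-.25,.36),75),((.46,-.25,.36),-105),((.50,-.25,.36),-105),((.44,-.22,.36),75)]:
    q=robot.ik(p,[180,0,yaw]);print(p,yaw,None if q is None else np.round(q,1))
    Rn=Ro.from_euler("xyz",[180,0,yaw],degrees=True).as_matrix()
    Rw=(Rn@Rc).T;c=np.array(p)+Rn@tc;C=(W[0],Rw,-Rw@c)
    for n,P in[("L",(.444,-.291,.084)),("S",(.461,-.166,.076)),("w",(.602,-.22,.028)),("n",(.579,-.304,.028))]:print(n,proj(C,P).round())
E
```

```text
cam in tcp [ 0.0729  0.0009 -0.071 ] 
 [[ 0.    -0.959 -0.282]
 [ 1.     0.     0.   ]
 [-0.    -0.282  0.959]]
bar [0.50999418 0.30835808 0.124     ] [0.48732455 0.20542006 0.124     ] [0.49865937 0.25688907 0.124     ] 0.10540468284106175
(0.46, -0.25, 0.36) 75 [-42.9  -6.2  -0.7  95.5   0.   62.1]
L [317. 263.]
S [298. 122.]
w [452. 140.]
n [444. 226.]
(0.46, -0.25, 0.36) -105 [ -42.9   -6.2   -0.7   95.5    0.  -117.9]
L [327. 168.]
S [343. 297.]
w [203. 266.]
n [196. 185.]
(0.5, -0.25, 0.36) -105 [ -40.    -0.     5.3   95.3    0.  -115. ]
L [372. 155.]
S [383. 287.]
w [238. 257.]
n [233. 175.]
(0.44, -0.22, 0.36) 75 [-41.8 -11.7  -5.6  96.    0.   63.2]
L [345. 287.]
S [329. 151.]
w [477. 165.]
n [467. 248.]
```

```bash
python3 - <<'E'
from h import *
import pickle
D={}
for k,p in[("A",(.49,-.22,.36)),("B",(.49,-.30,.36))]:
    robot.move_pose(p,[180,0,75])
    robot.pause(.15)
    D[k]=cam("wrist");cv2.imwrite(f"pics/w{k}.png",robot.grab_frame("wrist"))
print(robot.observe()["time"]);pickle.dump(D,open("D.pkl","wb"))
E
```

```text
2.6
```

View pics/wA.png

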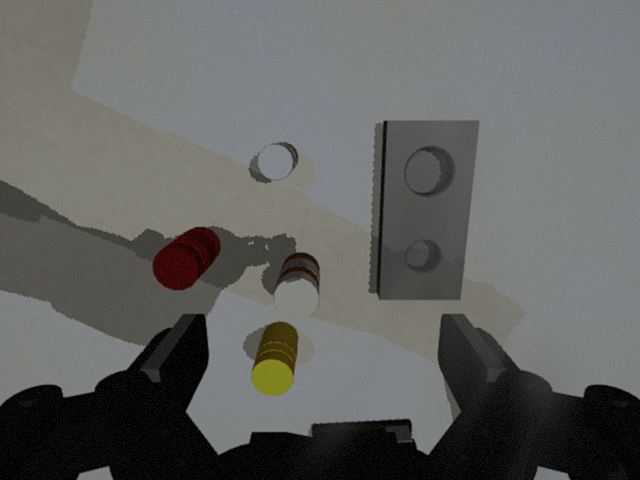

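View pics/wB.png

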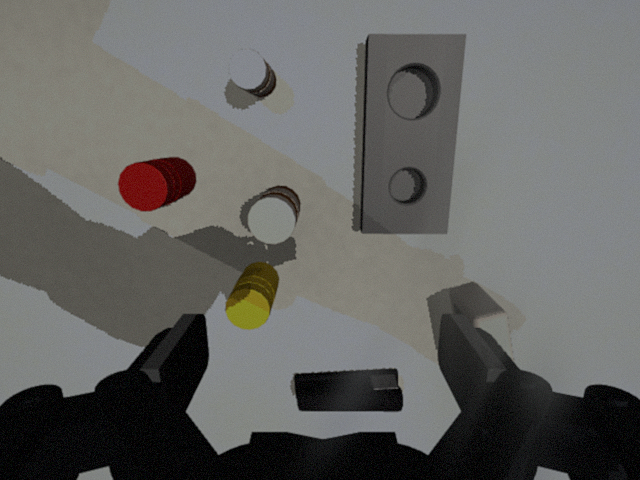

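Both views show caps, wells and look-alikes clearly: large cap A (297,293), B (271,218); small cap A (276,162), B (248,70); wide well A (429,171), B (414,91); narrow well A (422,255), B (407,184). I'll refine these in crops.

```bash
python3 - <<'E'
from h import *
def crop(k,c,r=30,s=6.6):
    im=cv2.imread(f"pics/w{k}.png");x,y=c
    a=cv2.resize(im[y-r:y+r,x-r:x+r],None,fx=s,fy=s,interpolation=cv2.INTER_CUBIC)
    return cv2.convertScaleAbs(a,alpha=1.3)
for k,cs in[("A",[(297,285),(276,162),(429,171),(422,255)]),("B",[(271,218),(252,72),(414,91),(407,184)])]:
    pass
A=np.hstack([crop("A",c,30,3.3) for c in[(297,285),(276,162),(429,171),(422,255)]])
B=np.hstack([crop("B",c,30,3.3) for c in[(271,218),(252,72),(414,91),(407,184)]])
cv2.imwrite("pics/m.png",np.vstack([A,B]))
for k,cs in[("A",[(297,293,23),(276,162,19),(429,171,25),(422,255,18)]),("B",[(271,218,24),(248,70,20),(414,91,26),(407,184,18)])]:
    g=cv2.medianBlur(cv2.imread(f"pics/w{k}.png",0),3)
    for x,y,r in cs:
        R=42;sub=cv2.resize(g[y-R:y+R,x-R:x+R],None,fx=4,fy=4,interpolation=cv2.INTER_CUBIC)
        h=cv2.HoughCircles(sub,cv2.HOUGH_GRADIENT_ALT,1,8,param1=60,param2=.6,minRadius=int(4*r*.75),maxRadius=int(4*r*1.25))
        print(k,(x,y),None if h is None else [(round((a+.5)/4-.5+x-R,1),round((b+.5)/4-.5+y-R,1),round(c/4,1)) for a,b,c in h[0][:3]])
E
```

```text
A (297, 293) [(np.float32(298.4), np.float32(294.6), np.float32(23.1)), (np.float32(299.4), np.float32(276.9), np.float32(20.3))]
A (276, 162) [(np.float32(275.9), np.float32(162.1), np.float32(17.6))]
A (429, 171) [(np.float32(429.4), np.float32(171.1), np.float32(25.1))]
A (422, 255) [(np.float32(422.1), np.float32(255.1), np.float32(17.1))]
B (271, 218) [(np.float32(271.6), np.float32(217.9), np.float32(24.9))]
B (248, 70) [(np.float32(252.1), np.float32(72.9), np.float32(18.5)), (np.float32(259.9), np.float32(80.6), np.float32(16.5))]
B (414, 91) [(np.float32(411.6), np.float32(89.4), np.float32(27.6)), (np.float32(413.4), np.float32(92.6), np.float32(25.2))]
B (407, 184) [(np.float32(407.4), np.float32(185.4), np.float32(19.1)), (np.float32(407.4), np.float32(185.4), np.float32(16.5))]
```

View pics/m.png

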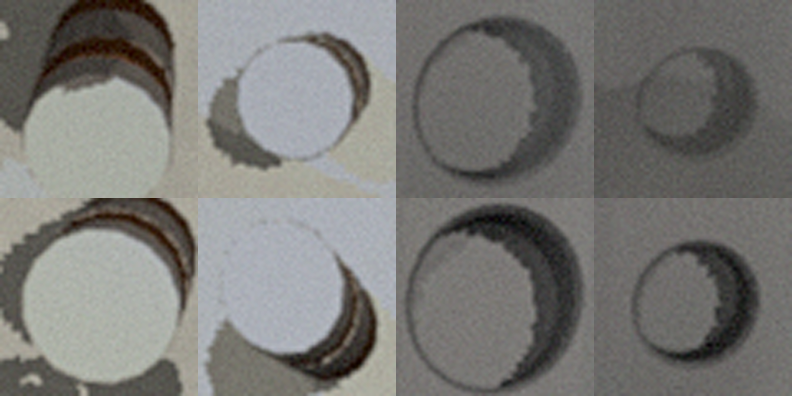

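```bash
python3 - <<'E'
from h import *
import pickle
D=pickle.load(open("D.pkl","rb"))
def capmask(k,c,r):
    im=cv2.imread(f"pics/w{k}.png").astype(int);x,y=c
    ref=np.median(im[y-5:y+6,x-5:x+6].reshape(-1,3),0)
    m=(np.abs(cv2.GaussianBlur(im.astype(np.uint8),(3,3),0).astype(int)-ref).max(2)<18).astype(np.uint8)
    w=np.zeros_like(m);cv2.circle(w,c,int(r*1.45),1,-1);m=cv2.morphologyEx(m*w,cv2.MORPH_OPEN,np.ones((5,5)))
    ct=max(cv2.findContours(m,cv2.RETR_EXTERNAL,cv2.CHAIN_APPROX_NONE)[0],key=cv2.contourArea)
    e=cv2.fitEllipse(ct);return e
for k,c in(("A",(296,293)),("B",(271,220))):print(k,capmask(k,c,24),"ref")
eA=capmask("A",(296,293),24)[0];eB=capmask("B",(271,220),24)[0]
P={"L":(eA,eB),"S":((275.3,162),(248,68.3)),"w":((429.3,170.8),(414.1,91)),"n":((422.7,255.4),(407.5,185.2))}
zz={"L":.084,"S":.076,"w":.028,"n":.028};o={}
for n,(a,b) in P.items():
    p,e=tri([(D["A"],a),(D["B"],b)]);pa=plane(D["A"],a,zz[n]);pb=plane(D["B"],b,zz[n])
    print(n,"tri",p.round(4),np.round(e,2),"plane",pa.round(4),pb.round(4));o[n]=(pa+pb)/2
d=o["w"]-o["n"];print("wells",np.linalg.norm(d),np.degrees(np.arctan2(d[1],d[0])));print(o);pickle.dump(o,open("o.pkl","wb"))
E
```

```text
A ((297.08404541015625, 301.61376953125), (46.469635009765625, 64.6692123413086), 73.2673110961914) ref
B ((271.05126953125, 220.29136657714844), (44.05819320678711, 45.8623161315918), 119.26969146728516) ref
L tri [ 0.4483 -0.2889  0.101 ] [0.04 0.04] plane [ 0.4452 -0.2959  0.084 ] [ 0.4451 -0.2919  0.084 ]
S tri [ 0.463  -0.165   0.0775] [0.31 0.31] plane [ 0.4625 -0.1651  0.076 ] [ 0.4631 -0.1648  0.076 ]
w tri [ 0.6046 -0.216   0.0267] [0.22 0.22] plane [ 0.6041 -0.2158  0.028 ] [ 0.6045 -0.216   0.028 ]
n tri [ 0.5808 -0.303   0.0263] [0. 0.] plane [ 0.5805 -0.3024  0.028 ] [ 0.5805 -0.3027  0.028 ]
wells 0.08988718302363373 74.64638303827826
{'L': array([ 0.44517157, -0.29388328,  0.084     ]), 'S': array([ 0.46277806, -0.16491181,  0.076     ]), 'w': array([ 0.6043108 , -0.21588589,  0.028     ]), 'n': array([ 0.58051087, -0.30256501,  0.028     ])}
```

```bash
python3 - <<'E'
from h import *
im=cv2.imread("pics/wA.png")
a=cv2.resize(im[250:340,250:340],(600,600),interpolation=cv2.INTER_CUBIC)
cv2.imwrite("pics/m2.png",cv2.convertScaleAbs(a,alpha=1.3))
E
```

```text
(no output)
```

View pics/m2.png

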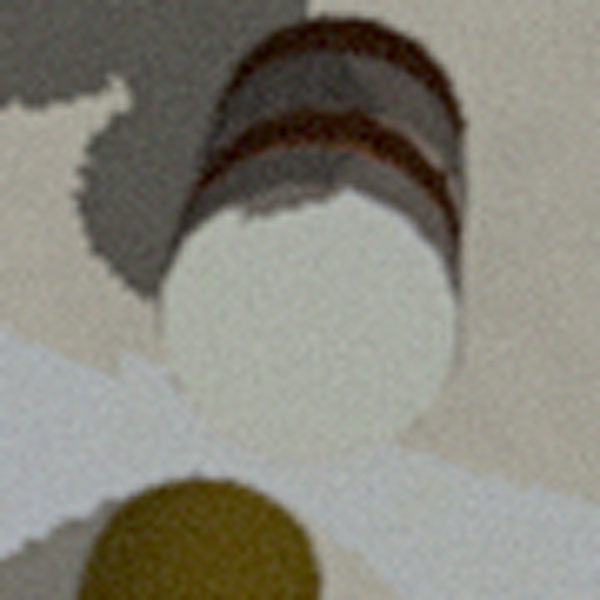

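Wells are 89.9 mm apart (should be 90) and triangulate 26.5 mm high against 28. The small cap comes out at 77.5 mm against 76. The first large-cap mask in A leaked into the desk. From the crop, the disc centre is (296,298), and the plane points agree to about 1 mm at (0.445,-0.292). I'm picking the large jar now.

```bash
cat >> h.py <<'E'
YAW=74.65
def st(m=""):
    o=robot.observe();print(m,"t",round(o["time"],2),"tcp",o["tool_pos"].round(4),"F",o["ft_force"].round(1),"w",round(o["gripper_width"],4));return o
E
python3 - <<'E'
from h import *
import pickle
D=pickle.load(open("D.pkl","rb"))
p,e=tri([(D["A"],(296,297.9)),(D["B"],(271.05,220.3))]);print(p.round(4),e,plane(D["A"],(296,297.9),.084),plane(D["B"],(271.05,220.3),.084))
x,y=.4450,-.2921
robot.move_pose([x,y,.19],[180,0,YAW])
robot.line_to([x,y,.109],vel=.12,guard=8);st("down")
robot.set_gripper(.03);st("grip")
robot.line_to([x,y,.19],vel=.15);st("up")
cv2.imwrite("pics/g1.png",robot.grab_frame("wrist"))
E
```

```text
[ 0.4453 -0.2918  0.0843] [np.float64(0.08239221761276605), np.float64(0.08239221761278484)] [ 0.44528967 -0.29191986  0.084     ] [ 0.44512187 -0.29187009  0.084     ]
down t 4.16 tcp [ 0.4455 -0.2926  0.1099] F [ 0.1 -0.1  0.3] w 0.0856
grip t 4.62 tcp [ 0.4451 -0.2924  0.1097] F [-2.5  0.5  5.7] w 0.0431
up t 5.32 tcp [ 0.4447 -0.2918  0.189 ] F [-0.2  0.4 -2.3] w 0.0427
```

View pics/g1.png

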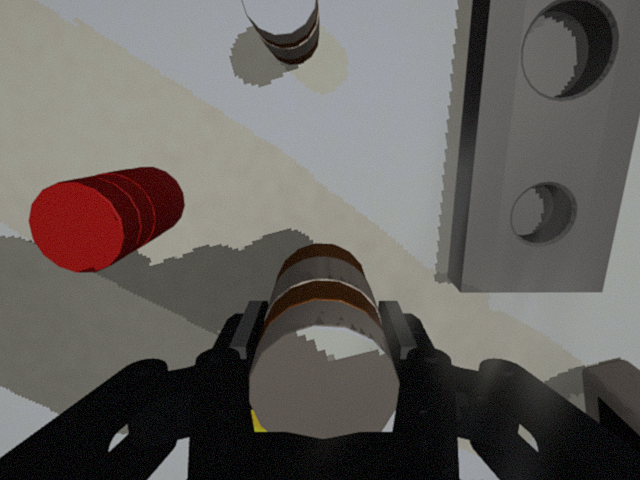

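The large jar is held upright and centred between the pads, with the cap at (325,380). Next is placing it in the wide well.

```bash
python3 - <<'E'
from h import *
x,y=.6043,-.2159
robot.move_pose([x,y,.19],[180,0,YAW]);robot.pause(.2)
o=st("above");d=np.array([x,y])-o["tool_pos"][:2];print(d)
robot.line_to([x,y,.146],vel=.15);st("near")
g=robot.line_to([x,y,.112],vel=.04,guard=6);st(f"down {g}")
cv2.imwrite("pics/p1s.png",cv2.resize(robot.grab_frame("scene")[170:290,160:310],None,fx=5,fy=5,interpolation=cv2.INTER_CUBIC))
E
```

```text
above t 6.31 tcp [ 0.6036 -0.2167  0.1901] F [ 0.2 -1.  -0.5] w 0.0428
[0.00071079 0.00080723]
near t 6.75 tcp [ 0.6039 -0.216   0.146 ] F [ 0.6  0.3 -1. ] w 0.0429
down True t 7.46 tcp [ 0.6038 -0.2156  0.1154] F [-0.2  0.3  3.2] w 0.0428
```

View pics/p1s.png

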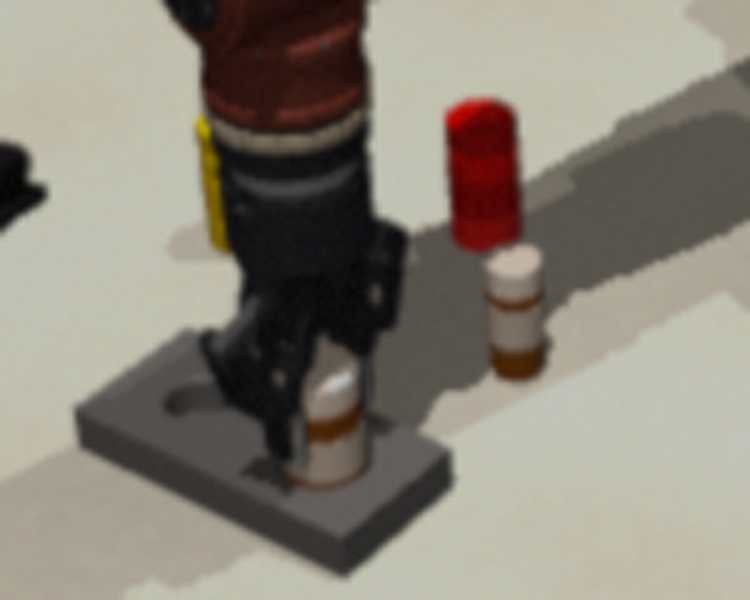

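The jar bottomed out at TCP z 0.1154 (0.1157 expected), and the picture shows it down in the well. I'll release it and pick the small jar.

```bash
python3 - <<'E'
from h import *
robot.set_gripper(.07);st("rel")
robot.line_to([.6043,-.2159,.20],vel=.2)
x,y=.4629,-.1649
robot.move_pose([x,y,.18],[180,0,YAW]);
cv2.imwrite("pics/g2a.png",robot.grab_frame("wrist"))
robot.line_to([x,y,.102],vel=.12,guard=8);st("down")
robot.set_gripper(.02);st("grip")
robot.line_to([x,y,.215],vel=.18);st("up")
cv2.imwrite("pics/g2.png",robot.grab_frame("wrist"))
E
```

```text
rel t 7.89 tcp [ 0.6034 -0.2154  0.1149] F [ 0.3 -0.1 -1. ] w 0.07
down t 9.98 tcp [ 0.4633 -0.1652  0.1026] F [ 0.2 -0.3  0.2] w 0.0703
grip t 10.42 tcp [ 0.4633 -0.1652  0.1027] F [-0.9  0.5  5.7] w 0.0309
up t 11.19 tcp [ 0.4625 -0.1646  0.2137] F [-0.2 -0.  -0.3] w 0.0308
```

View pics/g2.png

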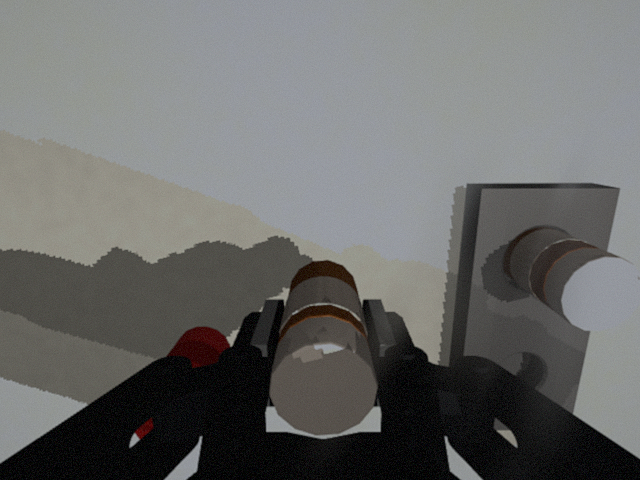

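View pics/g2a.png

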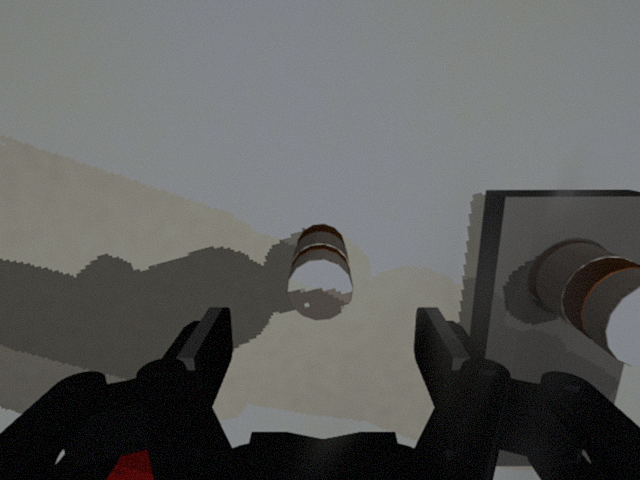

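The small jar is held upright and centred (cap at (323,390)), and the large jar stands in the wide well at (580,270). Next I'll place the small one.

```bash
python3 - <<'E'
from h import *
x,y=.5805,-.3026
robot.move_pose([x,y,.215],[180,0,YAW]);robot.pause(.1);st("above")
robot.line_to([x,y,.142],vel=.15);st("near")
g=robot.line_to([x,y,.105],vel=.04,guard=5);o=st(f"down {g}")
if .1045<o["tool_pos"][2]<.1115:
    robot.set_gripper(.06);robot.line_to([x,y,.21],vel=.2);st("rel")
cv2.imwrite("pics/p2s.png",cv2.resize(robot.grab_frame("scene")[170:290,160:310],None,fx=5,fy=5,interpolation=cv2.INTER_CUBIC))
E
```

```text
above t 12.09 tcp [ 0.5801 -0.3016  0.215 ] F [-0.3  0.1 -0.3] w 0.0309
near t 12.72 tcp [ 0.5807 -0.3025  0.143 ] F [-0.5 -1.4 -0.7] w 0.0308
down True t 13.49 tcp [ 0.5802 -0.3024  0.1088] F [-0.9  0.8  4.9] w 0.0308
rel t 14.54 tcp [ 0.5802 -0.3024  0.2087] F [ 0.2  0.1 -0.9] w 0.0598
```

View pics/p2s.png

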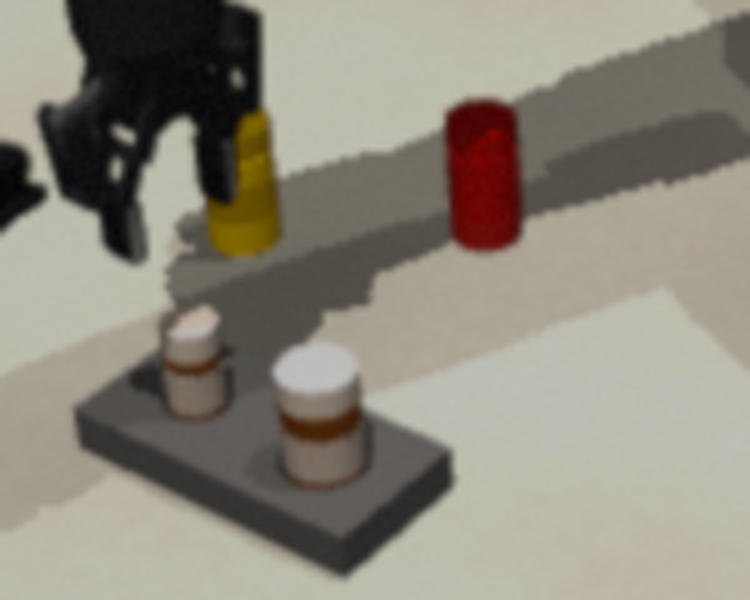

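Both jars are down: the small one bottomed at TCP z 0.1088 (0.1087 expected). Both stand upright in the right wells, and the yellow and red look-alikes are untouched. Next I'll measure the lid bar and lid.

```bash
python3 - <<'E'
from h import *
import pickle
D={}
for k,p in[("E",(.56,.11,.40)),("F",(.56,.18,.40))]:
    robot.move_pose(p,[180,0,77.6]);robot.pause(.15)
    D[k]=cam("wrist");cv2.imwrite(f"pics/w{k}.png",robot.grab_frame("wrist"))
st();pickle.dump(D,open("D2.pkl","wb"))
E
```

```text
t 17.04 tcp [0.5602 0.1791 0.4   ] F [0.1 0.1 0.7] w 0.0596
```

View pics/wE.png

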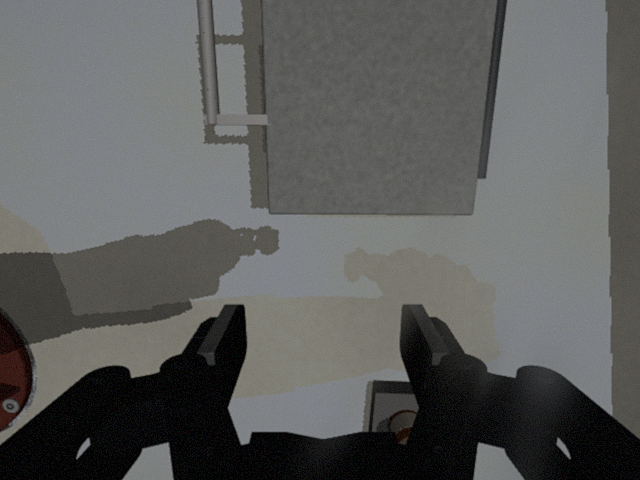

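View pics/wF.png

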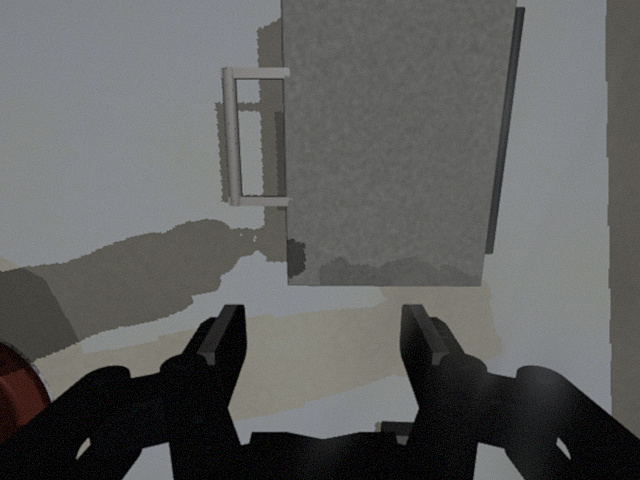

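F shows the bar from (228,72) to (235,202) and the lid's near corners at (289,286) and (482,286). In E these are the bar end at (211,120) and corners at (270,214) and (473,214).

```bash
python3 - <<'E'
from h import *
import pickle
D=pickle.load(open("D2.pkl","rb"))
for n,a,b in[("barend",(211.5,119.5),(235.5,201.5)),("frontcorner",(270,214),(288.5,286)),("rearcorner",(473.5,214),(482,286))]:
    p,e=tri([(D["E"],a),(D["F"],b)]);print(n,p.round(4),np.round(e,2))
E_,F_=D["E"],D["F"]
b1=plane(F_,(228.5,72.5),.124);b2=plane(F_,(235.5,201.5),.124);m=(b1+b2)/2;v=b1-b2
print("bar",b1.round(4),b2.round(4),"mid",m.round(4),np.linalg.norm(v),np.degrees(np.arctan2(v[1],v[0])))
fc=plane(F_,(288.5,286),.128);rc=plane(F_,(482,286),.128);w=rc-fc
fe=plane(E_,(270,214),.128);re=plane(E_,(473.5,214),.128)
print(fc,rc,fe,re,"lid x",np.linalg.norm(w),np.degrees(np.arctan2(w[1],w[0])),np.linalg.norm(re-fe),np.degrees(np.arctan2(*(re-fe)[1::-1])))
ff=plane(F_,(282,2),.128);d=ff-fc;print("front edge dir",np.degrees(np.arctan2(d[1],d[0])))
fa=plane(E_,(263,2),.128);d=fa-fe;print("front edge dir E",np.degrees(np.arctan2(d[1],d[0])))
im=cv2.imread("pics/wF.png");cv2.imwrite("pics/m3.png",cv2.convertScaleAbs(cv2.resize(im[55:215,200:310],None,fx=3.7,fy=3.7,interpolation=cv2.INTER_CUBIC),alpha=1.3))
E
```

```text
barend [0.4896 0.2088 0.1301] [0.24 0.24]
frontcorner [0.5162 0.1216 0.1299] [0.15 0.15]
rearcorner [0.692  0.083  0.1306] [0.35 0.35]
bar [0.512  0.3113 0.124 ] [0.4883 0.2081 0.124 ] mid [0.5001 0.2597 0.124 ] 0.10591814394885865 77.03860645746745
[0.51573907 0.12084757 0.128     ] [0.69320796 0.08169347 0.128     ] [0.51604356 0.12124506 0.128     ] [0.69246656 0.08230179 0.128     ] lid x 0.18173676440055048 -12.441579378316106 0.18067001578339975 -12.4477472525643
front edge dir 77.36605923285607
front edge dir E 77.21836788236126
```

View pics/m3.png

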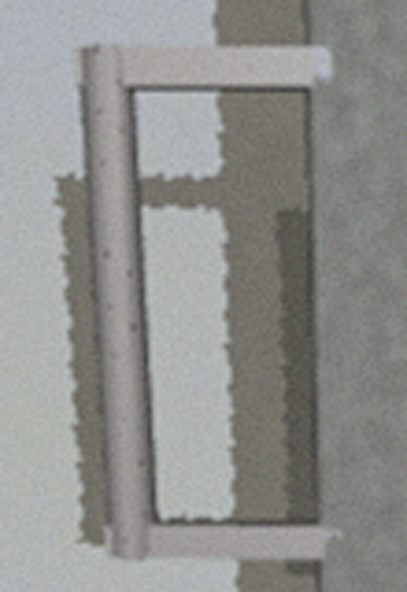

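Bar mid is (0.500,0.259), with box x at -12.5°. The hinge is at (0.720,0.211) from the bar plus 225 mm, and the rear corner gives (0.721,0.209), so they agree. Triangulated heights are about 130 mm against 124 to 128. Next I'll check how far the tool can tilt along with the lid before gripping.

```bash
cat >> h.py <<'E'
from scipy.spatial.transform import Rotation as Ro
PSI=-12.5;ux=np.array([np.cos(np.radians(PSI)),np.sin(np.radians(PSI)),0]);uy=np.array([-ux[1],ux[0],0]);uz=np.array([0,0,1.])
R0=Ro.from_euler("xyz",[180,0,90+PSI],degrees=True)
def lidpose(H,th,tilt,off=.054):
    t=np.radians(th);b=H+ux*(-.225*np.cos(t)+.004*np.sin(t))+uz*(.225*np.sin(t)+.004*np.cos(t))
    R=Ro.from_rotvec(uy*np.radians(tilt))*R0
    return b-off*R.as_matrix()[:,2],R.as_euler("xyz",degrees=True),b
E
python3 - <<'E'
from h import *
H=np.array([.7199,.2105,.12])
for fr in(0,.4,.6,.8,1):
    for th in(0,25,50):
        p,r,b=lidpose(H,th,fr*th);q=robot.ik(p,r);print(fr,th,p.round(3),r.round(1),None if q is None else np.round(q,1))
E
```

```text
0 0 [0.5   0.259 0.178] [180.    0.   77.5] [ 14.1   0.5 -13.2  76.3   0.  116.6]
0 25 [0.522 0.254 0.273] [180.    0.   77.5] [ 13.1   2.4  -1.4  86.2   0.  115.6]
0 50 [0.582 0.241 0.349] [180.    0.   77.5] [ 10.6  12.3  17.2  94.9   0.  113.1]
0.4 0 [0.5   0.259 0.178] [180.    0.   77.5] [ 14.1   0.5 -13.2  76.3   0.  116.6]
0.4 25 [0.532 0.252 0.272] [-170.     0.    77.5] [ 11.1  13.2   9.6  95.6   4.  113.2]
0.4 50 [0.6   0.237 0.346] [-160.     0.    77.5] [  7.5  38.2  47.3 118.    6.7 108.9]
0.6 0 [0.5   0.259 0.178] [180.    0.   77.5] [ 14.1   0.5 -13.2  76.3   0.  116.6]
0.6 25 [0.536 0.251 0.271] [-165.    -0.    77.5] [ 10.2  18.7  15.3 100.5   5.7 112. ]
0.6 50 [0.608 0.235 0.342] [-150.    -0.    77.5] None
0.8 0 [0.5   0.259 0.178] [180.    0.   77.5] [ 14.1   0.5 -13.2  76.3   0.  116.6]
0.8 25 [0.54  0.25  0.269] [-160.     0.    77.5] [  9.4  24.4  21.2 105.4   7.3 110.7]
0.8 50 [0.616 0.234 0.336] [-140.     0.    77.5] None
1 0 [0.5   0.259 0.178] [180.    0.   77.5] [ 14.1   0.5 -13.2  76.3   0.  116.6]
1 25 [0.545 0.249 0.268] [-155.     0.    77.5] [  8.6  30.3  27.3 110.5   8.8 109.3]
1 50 [0.622 0.232 0.33 ] [-130.     0.    77.5] None
```

A quarter of the lid's angle, 12.5° at the end, stays well inside the joint ranges. I'll grip the bar now.

```bash
python3 - <<'E'
from h import *
r=R0.as_euler("xyz",degrees=True)
robot.set_gripper(.038)
p=[.500,.259,.245]
robot.move_pose(p,r);robot.pause(.1);st("above")
robot.set_gripper(.038)
g=robot.line_to([.500,.259,.178],vel=.08,guard=6);st(f"down {g}")
robot.grab_frame
cv2.imwrite("pics/b1.png",robot.grab_frame("wrist"))
cv2.imwrite("pics/b1s.png",cv2.resize(robot.grab_frame("scene")[190:350,310:470],None,fx=3.7,fy=3.7,interpolation=cv2.INTER_CUBIC))
E
```

```text
above t 18.25 tcp [0.5016 0.2586 0.2472] F [0.3 0.1 0.2] w 0.0378
down False t 19.46 tcp [0.5003 0.2591 0.1786] F [-1.   0.4  0.4] w 0.0383
```

View pics/b1.png

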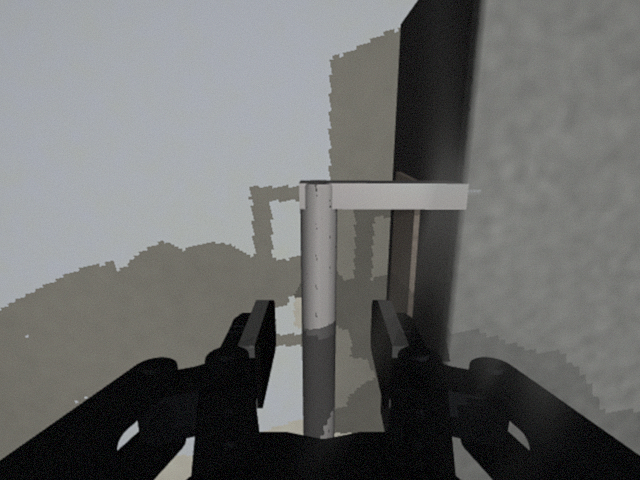

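View pics/b1s.png

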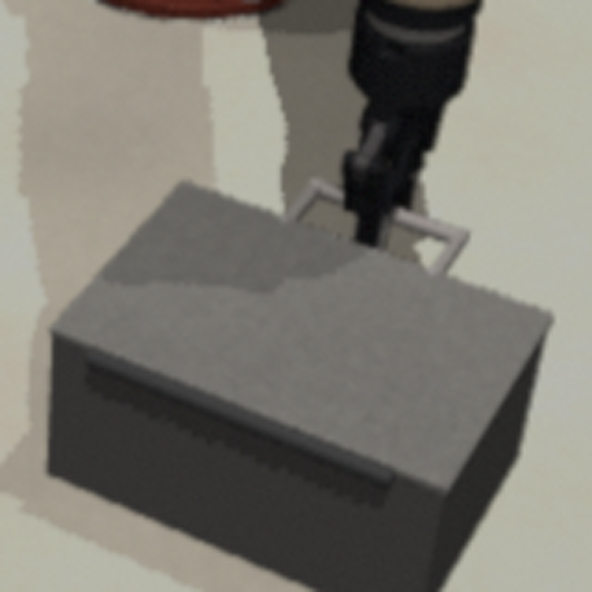

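The bar sits between the pads (x about 318; pads at 265 and 378), and the lid-side finger is in the gap. I'll grip, then raise along the arc.

```bash
python3 - <<'E'
from h import *
robot.set_gripper(.004);robot.pause(.1);o=st("grip")
b=o["tool_pos"];off=b[2]-.124
bx=b@ux;by=b@uy
H=ux*(bx+.225)+uy*by+uz*.12;H0=H.copy();print("H",H.round(4),"off",off)
np.save("H.npy",np.append(H,off))
def run(a,b,n,v=.09):
    for th in np.linspace(a,b,n+1)[1:]:
        p,r,_=lidpose(H,th,.25*th,off)
        g=robot.line_to(p,vel=v,rotation=r,guard=25);o=robot.observe()
        print(round(th,1),"F",o["ft_force"].round(1),"w",round(o["gripper_width"],4),"err",((o["tool_pos"]-p)*1e3).round(1),g)
        if g:return
run(0,15,3)
st()
cv2.imwrite("pics/l1.png",robot.grab_frame("wrist"))
E
```

```text
grip t 20.02 tcp [0.4989 0.2594 0.1785] F [-8.   0.9  6.5] w 0.0097
H [0.7186 0.2107 0.12  ] off 0.05448137807263265
5.0 F [-0.6  1.4 -3. ] w 0.0099 err [-0.3  0.  -0.6] False
10.0 F [-2.8  1.2 -2.1] w 0.0101 err [-0.3  0.  -0.3] False
15.0 F [-6.4  0.6 -0.4] w 0.0099 err [-0.3  0.1  0.1] False
 t 21.14 tcp [0.5106 0.2568 0.2366] F [-6.4  0.6 -0.4] w 0.0099
```

View pics/l1.png

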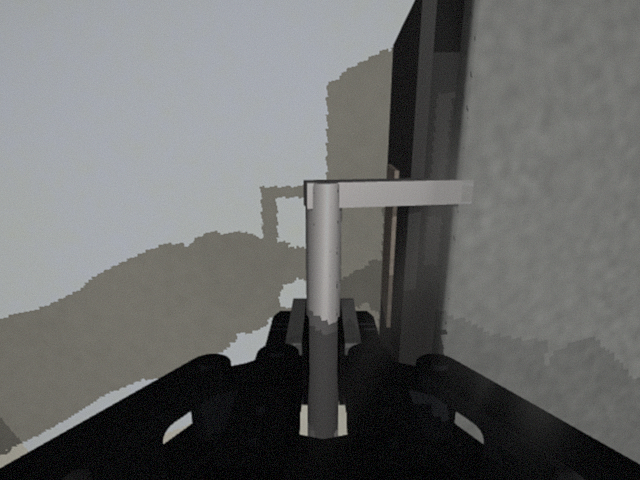

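The lid is rising with the bar in the pads. There's a small pull towards the robot (-6 N), so I'll shift the hinge estimate 1 mm and continue.

```bash
python3 - <<'E'
from h import *
v=np.load("H.npy");H=v[:3]-.001*ux;off=v[3]
np.save("H.npy",np.append(H,off))
for th in np.arange(20,51,5):
    p,r,_=lidpose(H,th,.25*th,off)
    g=robot.line_to(p,vel=.09,rotation=r,guard=25);o=robot.observe()
    print(round(th,1),"F",o["ft_force"].round(1),"w",round(o["gripper_width"],4),"err",((o["tool_pos"]-p)*1e3).round(1),g)
    if g:break
robot.pause(.3);st()
import pickle
cv2.imwrite("pics/l2.png",robot.grab_frame("wrist"))
s=robot.grab_frame("scene");cv2.imwrite("pics/l2f.png",s)
cv2.imwrite("pics/l2s.png",cv2.resize(s[150:350,300:480],None,fx=3,fy=3,interpolation=cv2.INTER_CUBIC))
cv2.imwrite("pics/l2t.png",robot.grab_frame("top"))
E
```

```text
20 F [-0.4 -0.1 -2.8] w 0.0099 err [ 0.2 -0.1 -0.4] False
25 F [-1.6 -1.3 -2.1] w 0.0098 err [-0.1 -0.1 -0.4] False
30 F [-4.3 -1.1 -3.3] w 0.0096 err [-0.5  0.  -0.7] False
35 F [-6.4 -1.5  1.8] w 0.0099 err [-0.6  0.1 -0.2] False
40 F [-9.4 -1.   2.7] w 0.0101 err [-0.8  0.1  0.3] False
45 F [-10.   -2.9   7.6] w 0.0093 err [-0.8  0.1  0.9] False
50 F [-11.4  -3.6   7.4] w 0.0099 err [-1.1  0.   1. ] False
 t 24.11 tcp [0.5896 0.2391 0.3489] F [-10.8  -3.3   6.6] w 0.0094
```

View pics/l2.png

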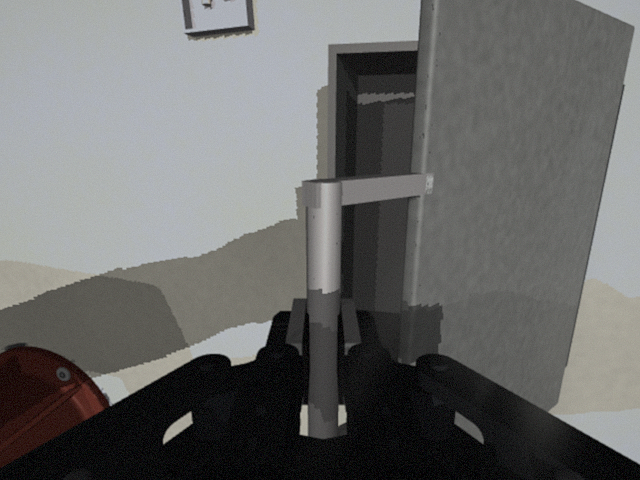

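View pics/l2s.png

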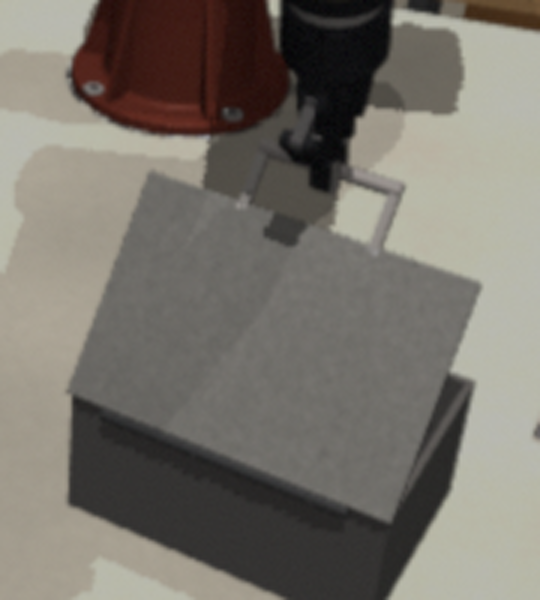

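View pics/l2t.png

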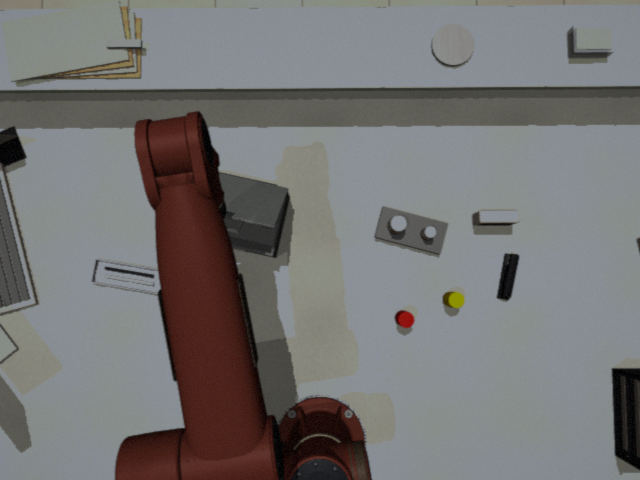

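The lid is up, the box interior is visible in the wrist view, and nothing else was disturbed in the top view. The remaining force (about 13 N) points radially outward along the lid, so I'll ease off about 1.3 mm. First I'll check the angle independently from the scene picture, using the lid's side edges at crop (155,172)→(70,392) and (480,285)→(392,522).

```bash
python3 - <<'E'
from h import *
v=np.load("H.npy");H=v[:3];off=v[3]
o=robot.observe();Rt=Ro.from_euler("xyz",o["tcp_rot"],degrees=True).as_matrix()
b=o["tool_pos"]+off*Rt[:,2];d=b-H
print("bar",b.round(4),"angle from bar",np.degrees(np.arctan2(d[2],-(d@ux)))-np.degrees(.004/.225),"radius",np.hypot(d[2],d@ux),"tilt",o["tcp_rot"].round(2))
S=cam("scene")
def vp(uv,yoff):
    o_,dd=ray(S,uv);s=((H+uy*yoff-o_)@uy)/(dd@uy);p=o_+dd*s;return (p-H)@ux,p[2]-.12
f=lambda m:(300+(m[0]+.5)/3-.5,150+(m[1]+.5)/3-.5)
for F,Rr,yo in[((480,286),(392,522),.13),((153,172),(70,392),-.13)]:
    for s in(1,):
        a=np.array(vp(f(F),yo*s));r=np.array(vp(f(Rr),yo*s));e=a-r
        print("front",a.round(4),"rear",r.round(4),"len",np.hypot(*e),"angle",np.degrees(np.arctan2(e[1],-e[0])))
im=cv2.imread("pics/l2f.png");cv2.imwrite("pics/l3.png",np.hstack([cv2.resize(im[y-20:y+20,x-20:x+20],None,fx=4.9,fy=4.9,interpolation=cv2.INTER_CUBIC) for x,y in[(460,245),(431,324),(351,207),(323,281)]]))
E
```

```text
bar [0.578  0.2416 0.2957] angle from bar 49.84337048660379 radius 0.22658146423664394 tilt [-1.6744e+02  5.0000e-02  7.7530e+01]
front [-0.1165  0.1342] rear [0.0004 0.    ] len 0.17796402964191202 angle 48.92285187981077
front [-0.1145  0.1395] rear [0.0054 0.0053] len 0.18000184684484247 angle 48.2093583356932
```

View pics/l3.png

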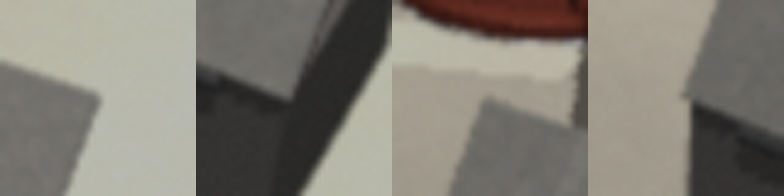

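```bash
python3 - <<'E'
from h import *
v=np.load("H.npy");H=v[:3]
S=cam("scene")
def vp(uv,yoff):
    o_,dd=ray(S,uv);s=((H+uy*yoff-o_)@uy)/(dd@uy);p=o_+dd*s;return np.array([(p-H)@ux,p[2]-.12])
for F,Rr,yo in[((460,244.6),(430.4,324.2),.13),((349.6,206.4),(322.4,280.4),-.13)]:
    a=vp(F,yo);print("front",a.round(4),"rear",vp(Rr,yo).round(4),"ang",np.degrees(np.arctan2(a[1],-a[0])-np.arctan2(.008,.18)))
for th in(47,50,53):
    t=np.radians(th)
    def P(l,h,y):return H+ux*(-l*np.cos(t)+h*np.sin(t))+uz*(l*np.sin(t)+h*np.cos(t))+uy*y
    print(th,[proj(S,P(l,.008,y)).round(1) for y in(.13,-.13) for l in(.18,0)])
t=0
print("shut",[proj(S,P(l,.008,y)).round(1) for y in(.13,-.13) for l in(.18,0) ] )
P0=lambda l,y:H-ux*l+uz*.008+uy*y
print("shut",[proj(S,P0(l,y)).round(1) for y in(.13,-.13) for l in(.18,0)])
im=cv2.imread("pics/scene0.png");L=[tuple(proj(S,P0(l,y)).round().astype(int)) for y in(.13,-.13) for l in(.18,0)]
cv2.imwrite("pics/l4.png",np.hstack([cv2.resize(im[y-20:y+20,x-20:x+20],None,fx=4.9,fy=4.9,interpolation=cv2.INTER_CUBIC) for x,y in L]));print(L)
E
```

```text
front [-0.1189  0.1337] rear [-0.0011 -0.0029] ang 45.80467169922767
front [-0.1087  0.1444] rear [0.0083 0.0072] ang 50.49675480841321
47 [array([460. , 243.8]), array([429.8, 323.4]), array([351.1, 207.4]), array([322.9, 280.4])]
50 [array([459.3, 243.4]), array([429.7, 323.6]), array([349.7, 206.7]), array([322.8, 280.6])]
53 [array([458.6, 243.1]), array([429.6, 323.8]), array([348.3, 206.3]), array([322.8, 280.7])]
shut [array([459.2, 273.8]), array([431. , 320.9]), array([359.8, 238.3]), array([324.2, 278.1])]
shut [array([459.2, 273.8]), array([431. , 320.9]), array([359.8, 238.3]), array([324.2, 278.1])]
[(np.int64(459), np.int64(274)), (np.int64(431), np.int64(321)), (np.int64(360), np.int64(238)), (np.int64(324), np.int64(278))]
```

View pics/l4.png

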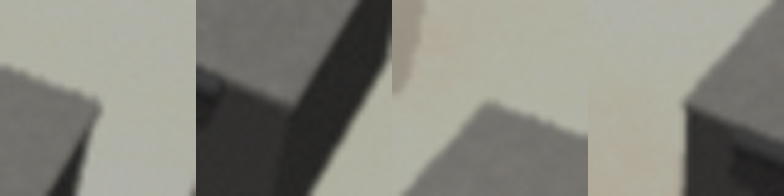

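The scene camera is too weakly sensitive to the angle here: 3° is only about 1.4 px, its predictions at 50° fit within about 1 px, and the two front corners give 46° and 50.5°. I'll ease the radial load and check the angle in the nearer wrist view using the lid's front edge.

```bash
python3 - <<'E'
from h import *
import pickle
v=np.load("H.npy");H=v[:3];off=v[3]
t=np.radians(50);rad=-ux*np.cos(t)+uz*np.sin(t)
p,r,_=lidpose(H,50,12.5,off)
robot.line_to(p+.0015*rad,vel=.01,rotation=r,guard=15);robot.pause(.3);o=st("eased")
Rt=Ro.from_euler("xyz",o["tcp_rot"],degrees=True).as_matrix();b=o["tool_pos"]+off*Rt[:,2]
W=cam("wrist");im=robot.grab_frame("wrist");cv2.imwrite("pics/l5.png",im)
print("bar z",b[2],"angle by height",[round(x,2) for x in np.arange(45,55,.01) if abs(.225*np.sin(np.radians(x))+.004*np.cos(np.radians(x))-(b[2]-.12))<2e-5][:1], "hor",(b-H)@ux)
for th in(44,47,50,53,56):
    t=np.radians(th);f=-ux*np.cos(t)+uz*np.sin(t);n=ux*np.sin(t)+uz*np.cos(t)
    # anchored on bar: lid edge 45mm behind bar, lid top/bottom at +-4mm from bar plane
    print(th,[proj(W,b-f*.045+n*h+uy*y).round(1) for h in(.004,-.004) for y in(.02,.09)])
cv2.imwrite("pics/l5c.png",cv2.convertScaleAbs(cv2.resize(im[20:340,290:460],None,fx=1.85*1.5,fy=1.85,interpolation=cv2.INTER_CUBIC),alpha=1.5))
g=cv2.GaussianBlur(cv2.cvtColor(im,cv2.COLOR_BGR2GRAY),(3,3),0)
for row in(80,120,150,250):print(row,list(g[row,404:440]))
E
```

```text
eased t 24.86 tcp [0.5895 0.2391 0.3491] F [-4.8 -3.4  1.1] w 0.0096
bar z 0.29586383224279095 angle by height [np.float64(50.38)] hor -0.1429724145978401
44 [array([422.6, 269.2]), array([437.3,  77. ]), array([408.3, 263.6]), array([420.4,  79.5])]
47 [array([418.5, 267.4]), array([432.5,  77.8]), array([403.9, 262.2]), array([415.2,  80.2])]
50 [array([414.3, 265.8]), array([427.5,  78.5]), array([399.3, 260.8]), array([409.9,  80.8])]
53 [array([410. , 264.2]), array([422.4,  79.3]), array([394.7, 259.6]), array([404.5,  81.4])]
56 [array([405.6, 262.7]), array([417.2,  79.9]), array([390. , 258.4]), array([399.1,  81.9])]
80 [np.uint8(44), np.uint8(44), np.uint8(45), np.uint8(44), np.uint8(45), np.uint8(46), np.uint8(45), np.uint8(46), np.uint8(47), np.uint8(46), np.uint8(45), np.uint8(48), np.uint8(58), np.uint8(71), np.uint8(79), np.uint8(84), np.uint8(86), np.uint8(86), np.uint8(88), np.uint8(90), np.uint8(92), np.uint8(94), np.uint8(99), np.uint8(105), np.uint8(113), np.uint8(123), np.uint8(125), np.uint8(121), np.uint8(114), np.uint8(107), np.uint8(102), np.uint8(101), np.u
[... 938 characters left out ...]
), np.uint8(100), np.uint8(99), np.uint8(99), np.uint8(100), np.uint8(101), np.uint8(102), np.uint8(103), np.uint8(104), np.uint8(104), np.uint8(104), np.uint8(104)]
250 [np.uint8(57), np.uint8(65), np.uint8(78), np.uint8(86), np.uint8(88), np.uint8(90), np.uint8(93), np.uint8(94), np.uint8(96), np.uint8(99), np.uint8(103), np.uint8(110), np.uint8(117), np.uint8(121), np.uint8(119), np.uint8(112), np.uint8(104), np.uint8(100), np.uint8(100), np.uint8(102), np.uint8(103), np.uint8(103), np.uint8(105), np.uint8(105), np.uint8(106), np.uint8(106), np.uint8(105), np.uint8(105), np.uint8(106), np.uint8(106), np.uint8(104), np.uint8(104), np.uint8(105), np.uint8(105), np.uint8(105), np.uint8(105)]
```

View pics/l5c.png

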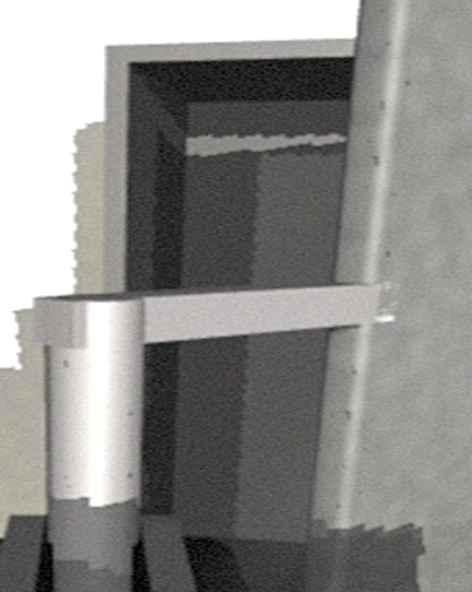

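```bash
python3 - <<'E'
from h import *
v=np.load("H.npy");H=v[:3];off=v[3]
o=robot.observe();Rt=Ro.from_euler("xyz",o["tcp_rot"],degrees=True).as_matrix();b=o["tool_pos"]+off*Rt[:,2]
W=cam("wrist");im=cv2.imread("pics/l5.png");g=cv2.GaussianBlur(cv2.cvtColor(im,cv2.COLOR_BGR2GRAY),(3,3),0)
print("bar pred",[proj(W,b+uy*y).round(1) for y in(.02,.03,.04,.052)])
for row in(220,250,270):print(row,list(map(int,g[row,296:352])))
# box rim front-left inner etc as a control of the wrist calibration: front-left outer top corner of box, z=.12
print("rim corner pred",proj(W,H-ux*.18+uy*.13).round(1),"lid rear-left top corner pred",[proj(W,H+uy*.13+(ux*np.sin(np.radians(a))+uz*np.cos(np.radians(a)))*.008).round(1) for a in(47,50)])
for th in(44,47,50,53):
    t=np.radians(th);f=-ux*np.cos(t)+uz*np.sin(t);n=ux*np.sin(t)+uz*np.cos(t)
    print(th,"hinge-anchored edge",[proj(W,H+f*.18+n*h+uy*y).round(1) for h in(.008,0) for y in(.02,.09)],"bar",proj(W,H+f*.225+n*.004+uy*.03).round(1))
E
```

```text
bar pred [array([319.6, 288.7]), array([319.5, 261.2]), array([319.4, 232.5]), array([319.4, 196.3])]
220 [122, 119, 115, 114, 114, 115, 115, 115, 113, 102, 84, 76, 88, 103, 110, 116, 121, 126, 131, 135, 140, 146, 150, 153, 158, 162, 168, 173, 176, 178, 178, 174, 169, 164, 157, 151, 146, 142, 136, 130, 123, 116, 109, 102, 91, 68, 45, 34, 30, 27, 25, 25, 26, 26, 25, 26]
250 [113, 114, 114, 114, 115, 116, 116, 116, 117, 111, 91, 78, 86, 100, 109, 115, 120, 127, 133, 137, 141, 145, 150, 154, 159, 164, 168, 172, 175, 175, 173, 170, 164, 158, 152, 148, 143, 137, 131, 125, 118, 111, 105, 95, 77, 52, 32, 26, 28, 27, 24, 24, 26, 25, 23, 25]
270 [118, 118, 117, 115, 115, 117, 116, 115, 117, 112, 94, 81, 86, 101, 111, 117, 120, 125, 131, 136, 141, 145, 150, 154, 158, 163, 169, 173, 174, 174, 171, 167, 161, 155, 149, 144, 139, 134, 130, 123, 116, 109, 101, 89, 66, 42, 28, 24, 25, 27, 27, 25, 25, 27, 29, 30]
rim corner pred [324.   45.7] lid rear-left top corner pred [array([627.8,  29.6]), array([628.1,  29.7])]
44 hinge-anchored edge [array([384.3, 253.7]), array([392.3,  83.1]), array([373. , 249.3]), array([379.3,  85.1])] bar [288.5 244.4]
47 hinge-anchored edge [array([400. , 259.1]), array([410.5,  80.6]), array([386.9, 254.4]), array([395.3,  82.8])] bar [304.5 251.8]
50 hinge-anchored edge [array([417.9, 264.7]), array([431.6,  78. ]), array([402.9, 259.8]), array([413.8,  80.3])] bar [324.1 260. ]
53 hinge-anchored edge [array([438.3, 270.6]), array([455.6,  75.3]), array([421.1, 265.5]), array([435.3,  77.7])] bar [348.1 268.9]
```

View pics/l5.png

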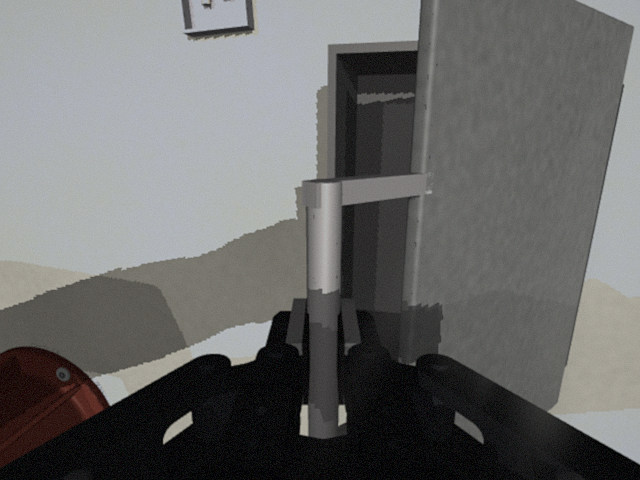

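The angle checks agree:
- **Bar height:** 50.4°.
- **Wrist view:** the bar is at 323.3 and the lid edge at 430 and 418. A hinge-anchored 50° lid predicts 324.1 and 431.6/419. The view has a constant offset of about 4 px, and with that taken out the bar-anchored prediction gives about 50.5°.

The top view shows both jars in their wells and everything else untouched. The load on the tool is about 6 N and steady, so I'm handing in.

```bash
python3 - <<'E'
from h import *
o=st("final");print(np.abs(o["qvel"]).max())
robot.job_done()
E
```

```text
final t 24.91 tcp [0.5895 0.2391 0.3491] F [-5.1 -2.9  0.9] w 0.0095
0.12875414757300088
the job is handed in; nothing more can be done
```

Both jars stand upright on the bottoms of their wells, large in the wide one and small in the narrow one. I then raised the lid by its bar to about 50° and handed in at 24.9 s, still gripping it and with the arm at rest.

- **Jars:** the large one bottomed at tool height 115.4 mm (115.7 expected) and the small one at 108.8 mm (108.7 expected). The scene and top pictures show both upright in the right wells.
- **Other objects:** the stapler, pen tray, clock and the red and yellow look-alikes looked unmoved in the top picture, taken once the lid was up.
- **Lid angle:** the bar's height gives 50.4°. The wrist view fits 50° to 50.5° once a constant offset of about 4 px is taken out; uncorrected, the lid edge read about 47°.
- **Checks that disagreed:** the scene camera is barely sensitive to the lid angle, and its two front corners gave 46° and 50.5°. One early cap outline ran into the desk, so I re-measured it by hand before the first reach.
- **Forces:** the highest wrist force I read was about 14 N, pushing outward along the lid at the top of the lift. I eased it to about 6 N before handing in.

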